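# Stand the green brush in the cup, leaning on the tabbed side

## Task

Take the green-handled book brush out of the wooden block and lower it, bristles up, right down to the bottom of the deep grey cup before letting go, so that it is left leaning against the side of the rim that carries the yellow tab. Leave the other two brushes standing in the block and the cup standing where it is.

Things in the scene. Friction and masses are not known exactly. Their poses are not given: they have to be found in the camera images.
- green_brush_mid (a point): Midpoint of the green brush, 200 mm, about 50 g; z runs along it to the bristles. From its flat foot: handle 14 mm thick, 140 mm long; green collar 20 mm thick to 175 mm; pale green bristles 22 mm thick to 200 mm. Grip the collar, 60 mm above this point. It stands upright, foot 50 mm deep, in one of 3 loose holes (75 mm apart, in a row roughly along world x) of a fixed wooden block 220 x 70 x 60 mm high.
- cup: Deep round grey cup, loose, about 0.55 kg: outer diameter 84 mm, straight wall 5 mm thick (mouth 74 mm wide), 105 mm high, inner floor 8 mm above its origin. Origin: centre of its underside, z up; its x axis points to the yellow tab, 20 mm wide, which sticks out 13 mm from the outside of the rim. The tab may face any way.
- blue_brush_mid (a point): Bystander: book brush in the same block, same build and size as the green one, blue handle; this point is half-way along it, z towards the bristles. Leave it in the block, and carry the green one past beside it: its top stands 210 mm above the table.
- red_brush_mid (a point): Bystander: book brush in the same block, same build and size as the green one, red handle; this point is half-way along it, z towards the bristles. Leave it in the block, and carry the green one past beside it: its top stands 210 mm above the table.
Not all that is in view belongs to the job. Of the things that look like the part that bears green_brush_mid, the larger one is meant. Of the things that look like the cup, the larger one is meant.

How it is judged:
On the way:
1. the brush is held by the gripper with its foot down in the cup, no more than about 20 mm above the inner floor (lowered, not dropped) (contact force between the fingers and green_brush above 0.3 N and z of green_brush_mid in the frame of cup between 0.07 and 0.126 m and horizontal distance between green_brush_mid and cup below 0.045 m and angle between green_brush_mid's own z axis and vertical below 0.8 rad), for 0.1 s.
At the end, for the whole second after the job is handed in: The green brush rests in the cup, leaning 6 to 43 degrees, its middle 80 to 116 mm above the cup's underside, over 15 mm from the axis towards the tab and within 21 mm sideways. The cup stands upright (5 degrees) within 40 mm of its start; blue and red brushes within 30 mm (x of green_brush_mid in the frame of cup above 0.015 m and y of green_brush_mid in the frame of cup between -0.021 and 0.021 m and z of green_brush_mid in the frame of cup between 0.08 and 0.116 m and angle between green_brush_mid's own z axis and vertical between 0.1 and 0.75 rad and linear speed of green_brush below 0.02 m/s and angle between cup's own z axis and vertical below 0.08 rad and distance of cup from where it was at the start of the episode below 0.04 m and distance of each of blue_brush_mid, red_brush_mid from where it was at the start of the episode below 0.03 m); the robot touches nothing.
It fails at once if the blue or the red brush is taken out or knocked over (moved more than 40 mm) (distance of any of blue_brush_mid, red_brush_mid from where it was at the start of the episode above 0.04 m).
It fails at once if the cup is tipped by more than 20 degrees (angle between cup's own z axis and vertical above 0.35 rad).
It also fails if it takes over 40 s, if anything falls off the work surface, if the arm or the gripper's body presses on something with over 40 N, if the wrist force passes 120 N, or if a joint passes its speed limit or range.

## Robot

A 6-joint arm with a two-finger parallel gripper is mounted at the origin on the work surface. World frame = base frame: x ahead of the robot, y to its left, z up, the work surface at z = 0. Lengths are in m, angles in rad, forces in N, time in s.
With the tool pointing down it reaches from about 0.325 to 0.775 m from the base axis. Payload 9.3 kg.
Tool frame: the origin (TCP) lies at the very end of the fingers, on their centre line; the grasp point (between the pads) lies 19 mm behind it (manip.grip_depth is the distance from the TCP to the grasp point, in m); z points along the fingers, x is the direction in which the jaws open and shut, and the axes are right-handed (so a half turn about z gives the same grasp; the last joint's range is limited). The gripper opens to 85 mm and grips with 20 to 120 N. Pads are 22 mm wide; open, the fingers measure 114 mm over their backs; the gripper's body (76 mm by 85 mm) begins 54 mm behind the grasp point. The pads swing forward as they close: fully open they stand 13 mm farther back than shut.
Start: joints at [-1.348, 0.259, 0.021, 1.334, 0, 1.418], TCP at [0.202, -0.512, 0.231] pointing down, gripper open.
Joint ranges: [-3.04, 3.04], [-0.91, 1.82], [-1.04, 1.36], [-1.92, 1.95], [-1.52, 1.45], [-3.14, 3.14]. Speed limits (rad/s): [2.22, 2.22, 2.79, 3.14, 3.14, 3.14].

## Interface

Orientations are given as [roll, pitch, yaw] about the fixed x, y, z axes, in that order (R = Rz(yaw) Ry(pitch) Rx(roll)).
In Python, from workcell import sense, vision, finish_job, manip gives the robot as it stands.
- The arm moves only by the tool servo_tool, never from a script. Its argument "targets" is a list of rows, each a list of 3 entries, a list of its own where there are three numbers: the opening, from -1 (shut) to 1 (fully open), then the shift along the tool's x, y, z in m, then the turn, a rotation vector about the tool's x, y, z in degrees. A call has exactly 8 rows; each row is the pose to reach, as a shift and turn from the pose measured when the call began, along the tool's axes at that moment; what a row does not reach only later rows make up. A row lasts 1/8 s, in which the tool goes at most 62.5 mm and 10.7 degrees, less where a joint would pass 70% of its speed; a pose out of reach is approached as far as the arm can. A call with a gripper value outside its range is refused whole. The fingers move at their own pace and stop on an object; the grip force is fixed at half the most. Time passes only in rows, so rows that repeat a pose let the fingers close, or fill a call up. It gives the time, the measured TCP pose, the force and the opening at its end, in the units of the state.
- sense(): the state, without advancing time (a new reading comes with each control period).
- vision.get_image(name): name is "scene" or "side" or "wrist"; returns (picture, depth): 384x512x3 uint8, red, green, blue; 384x512 float32, m along the optical axis (not along the pixel's ray), 0 where there is no reading.
- vision.calibration(name): a dict with "fx", "fy", "cx", "cy" (pixels), "camera_from_world" (4x4, takes a point from world to camera coordinates); the wrist camera has in their place "mount" (4x4, takes a point from camera to tool coordinates, whose origin is the TCP and whose axes are the tool frame's). Camera axes: x right, y down, z forward; pixel columns grow to the right and rows downward; lengths in m; the calibration is good to about 2 mm. A picture is of the moment at which its call begins: read the wrist's pose just before it. calibration takes no time and is no camera call.
- finish_job(): hands the job in, once; it reports no verdict.
The state is a dict: "t": time; "qpos": joint angles; "qvel": joint speeds; "tau": joint torques, N m; "ee_pos": TCP position; "orientation": TCP orientation; "force": force on the tool from outside, world axes, zero at the start; "moment": the same for the moment, N m; "grip_width": opening from 0.0 (shut) to 1.0 (fully open).
Only numpy, scipy, OpenCV 4.12 (cv2) and the standard library are available. Lean on these libraries where they do the work, as an engineer would, in place of code of your own. Each camera call takes 0.05 s, during which the arm holds its last target.

## Working session

There is one attempt and no reset: what is moved stays moved. The work goes in short steps, Python scripts to look and compute and a tool call to move; the robot and the scene stay as the last step left them, time stands still between calls to the robot, and variables do not carry over. Pictures are saved under pics/ and viewed, and the job is handed in when it is done.

Besides the shell and the picture viewer there is one more tool, called after "Call:" as a command line: name --argument value ..., lists and objects as JSON in quotes. servo_tool: Moves the arm, as the interface text tells. Its arguments: {"type":"object","properties":{"targets":{"type":"array","items":{"type":"array"}}},"required":["targets"]}

```bash
mkdir -p pics; ls; cat > h.py <<'E'
import numpy as np, cv2
from workcell import sense, vision, finish_job, manip
from scipy.spatial.transform import Rotation as R
def Rt(o): return R.from_euler('xyz',o).as_matrix()
def cam_pts(depth,c):
    v,u=np.mgrid[:depth.shape[0],:depth.shape[1]]
    P=np.stack([(u-c['cx'])/c['fx']*depth,(v-c['cy'])/c['fy']*depth,depth],-1)
    return P
def world(depth,c):
    P=cam_pts(depth,c); T=np.linalg.inv(c['camera_from_world'])
    return P@T[:3,:3].T+T[:3,3]
def save(n,img): cv2.imwrite('pics/'+n+'.png',img[:,:,::-1])
E
python3 - <<'E'
from h import *
s=sense(); print(s); print(manip.grip_depth)
for n in ['scene','side']:
    im,d=vision.get_image(n); save(n+'0',im); np.savez(n+'0.npz',im=im,d=d); print(vision.calibration(n))
E
```

```text
pics
{'t': 0.0, 'qpos': array([-1.34758859e+00,  2.59208313e-01,  2.07659471e-02,  1.33371791e+00,
        4.22837049e-05,  1.41819220e+00]), 'qvel': array([ 0.00055548, -0.0011755 ,  0.0034472 ,  0.00136305, -0.00046266,
       -0.00105384]), 'tau': array([ 7.49378296e-05, -5.55641341e+01,  3.44528353e+01,  1.35510770e-02,
       -8.03548528e-05,  1.57836172e-05]), 'ee_pos': array([ 0.20180742, -0.51133519,  0.23065907]), 'orientation': array([-3.14134352e+00,  1.34166743e-03, -1.19498433e+00]), 'force': array([-0.4659464 ,  0.10892091, -0.23902674]), 'moment': array([-0.05382268, -0.01216586,  0.02082174]), 'grip_width': 1.0004593542097289}
0.0187
{'fx': 404.300242621471, 'fy': 404.300242621471, 'cx': 253.57835392651754, 'cy': 188.52766651854472, 'camera_from_world': array([[-0.44974484,  0.89311951,  0.00819214,  0.24764759],
       [ 0.62072493,  0.31914486, -0.71613345, -0.28481378],
       [-0.64220724, -0.31699227, -0.6979153 ,  1.39060788],
       [ 0.        ,  0.        ,  0.        ,  1.        ]])}
{'fx': 471.4888493262081, 'fy': 471.4888493262081, 'cx': 260.03792337166544, 'cy': 185.96137203721497, 'camera_from_world': array([[-9.94407179e-01, -1.05608130e-01, -1.13384669e-03,
         5.32953857e-01],
       [-7.24925428e-02,  6.90319206e-01, -7.19864032e-01,
         1.01208446e-01],
       [ 7.68062104e-02, -7.15755766e-01, -6.94114176e-01,
         1.18547407e+00],
       [ 0.00000000e+00,  0.00000000e+00,  0.00000000e+00,
         1.00000000e+00]])}
```

View pics/scene0.png

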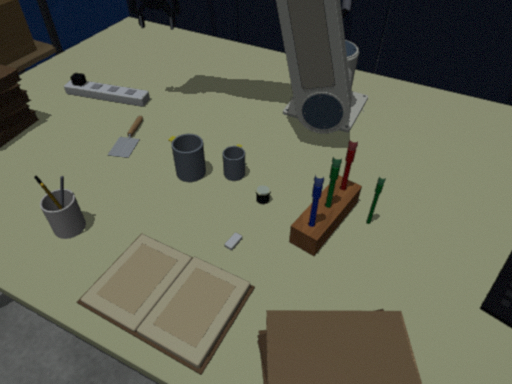

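View pics/side0.png

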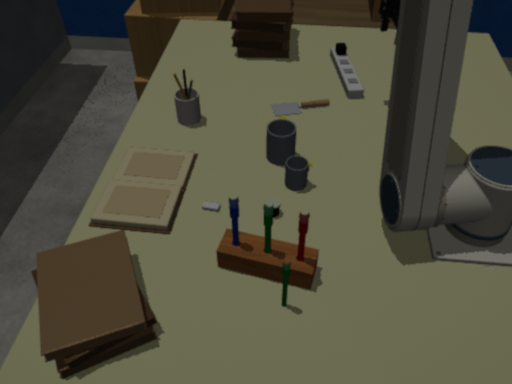

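In scene the large cup is at (189,158), with its yellow tab at about (171,139), and a smaller decoy cup is at (234,163). Two green brushes show: one in the block's middle hole at (333,183), and a smaller free-standing one at (375,200). The larger brush, in the block, and the larger cup fit the description. I'll confirm both in enlarged crops.

```bash
python3 - <<'E'
from h import *
a=np.load('scene0.npz');b=np.load('side0.npz')
c1=a['im'][110:260,150:400]; c2=b['im'][100:310,200:340]
c1=cv2.resize(c1,None,fx=2,fy=2,interpolation=2);c2=cv2.resize(c2,None,fx=2,fy=2,interpolation=2)
H=max(c1.shape[0],c2.shape[0]); 
o=np.zeros((H,c1.shape[1]+c2.shape[1],3),np.uint8); o[:c1.shape[0],:c1.shape[1]]=c1;o[:c2.shape[0],c1.shape[1]:]=c2
o=np.clip(o.astype(float)*1.5,0,255).astype(np.uint8)
save('crop0',o)
for n,z in (('scene',a),('side',b)):
    c=vision.calibration(n); im,d=z['im'],z['d']; W=world(d,c); h=cv2.cvtColor(im,cv2.COLOR_RGB2HSV)
    H_,S,V=[h[...,i].astype(int) for i in range(3)]
    print(n,'depth valid',(d>0).mean())
    for nm,m in (('green',(H_>40)&(H_<90)&(S>90)),('blue',(H_>100)&(H_<130)&(S>110)),('red',((H_<4)|(H_>172))&(S>130)),('yellow',(H_>22)&(H_<34)&(S>150)&(V>90)),('grey',(S<60)&(V<130)&(V>30))):
        m=m&(d>0)&(W[...,0]>0.15)&(W[...,0]<0.9)&(W[...,2]>0.02)&(W[...,2]<0.25)&(np.abs(W[...,1])<.6)
        k,l,st,ce=cv2.connectedComponentsWithStats(m.astype(np.uint8))
        for i in range(1,k):
            if st[i,4]>=12:
                p=W[l==i]; zt=np.percentile(p[:,2],97); t=p[p[:,2]>zt-.03]
                print(nm,ce[i].round(),st[i,4],'top z',zt.round(3),'topmean',t.mean(0).round(3),'min',p.min(0).round(3),'max',p.max(0).round(3))
E
```

```text
scene depth valid 0.9959818522135416
green [333. 180.] 273 top z 0.206 topmean [0.51  0.176 0.193] min [0.502 0.167 0.059] max [0.514 0.183 0.209]
green [376. 197.] 156 top z 0.151 topmean [0.463 0.272 0.137] min [0.457 0.267 0.02 ] max [0.467 0.278 0.153]
blue [315. 199.] 281 top z 0.205 topmean [0.583 0.162 0.192] min [0.575 0.154 0.061] max [0.587 0.169 0.209]
red [348. 164.] 202 top z 0.203 topmean [0.436 0.189 0.188] min [0.429 0.181 0.059] max [0.441 0.196 0.208]
yellow [171. 138.] 14 top z 0.106 topmean [ 0.502 -0.272  0.104] min [ 0.495 -0.276  0.103] max [ 0.509 -0.267  0.106]
grey [320.  93.] 2242 top z 0.247 topmean [0.235 0.031 0.233] min [ 0.15  -0.05   0.055] max [0.257 0.126 0.25 ]
grey [133.  92.] 15 top z 0.041 topmean [ 0.283 -0.594  0.038] min [ 0.265 -0.599  0.036] max [ 0.296 -0.589  0.041]
grey [139.  98.] 92 top z 0.036 topmean [ 0.289 -0.565  0.028] min [ 0.243 -0.6    0.02 ] max [ 0.309 -0.547  0.036]
grey [188. 155.] 1172 top z 0.107 topmean [ 0.504 -0.221  0.094] min [ 0.459 -0.267  0.02 ] max [ 0.544 -0.18   0.109]
grey [233. 160.] 586 top z 0.078 topmean 
[... 2097 characters left out ...]
-0.333  0.155]
grey [354.  87.] 195 top z 0.038 topmean [ 0.277 -0.569  0.032] min [ 0.244 -0.599  0.021] max [ 0.31  -0.544  0.039]
grey [281. 130.] 254 top z 0.107 topmean [ 0.498 -0.218  0.101] min [ 0.459 -0.265  0.029] max [ 0.54  -0.18   0.108]
grey [410. 190.] 3024 top z 0.247 topmean [0.208 0.065 0.234] min [ 0.15  -0.051  0.055] max [0.254 0.127 0.25 ]
grey [296. 162.] 185 top z 0.078 topmean [ 0.45  -0.114  0.073] min [ 0.421 -0.213  0.021] max [ 0.481 -0.079  0.079]
grey [237. 210.] 56 top z 0.209 topmean [0.569 0.165 0.202] min [0.564 0.157 0.103] max [0.583 0.17  0.21 ]
grey [273. 202.] 96 top z 0.209 topmean [0.494 0.179 0.207] min [ 0.487 -0.013  0.033] max [0.518 0.182 0.209]
```

View pics/crop0.png

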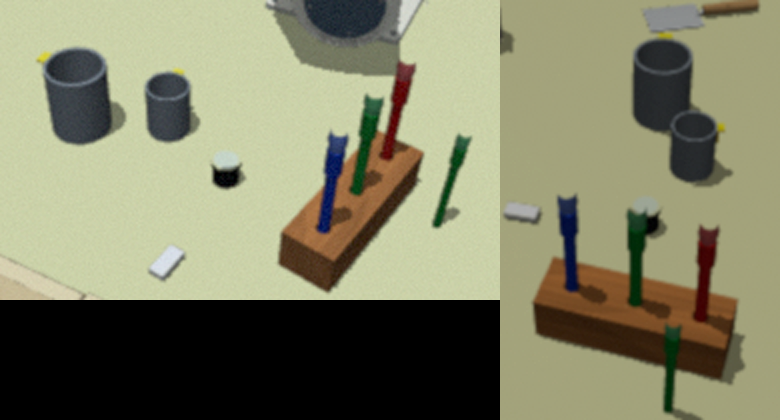

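The crop confirms it. The green brush in the middle hole tops out at 0.206 m, as it should; the loose one reaches only 0.151 m. The larger cup's rim is at 0.107 m and its tab points roughly towards -y; the small cup is only about 0.08 m high. Next I'll refine the positions.

```bash
cat > m.py <<'E'
from h import *
def ray(c,u,v):
    T=np.linalg.inv(c['camera_from_world']); d=T[:3,:3]@np.array([(u-c['cx'])/c['fx'],(v-c['cy'])/c['fy'],1]); return T[:3,3],d
def plane(c,u,v,z):
    o,d=ray(c,u,v); return o+d*(z-o[2])/d[2]
def circ(p):
    A=np.c_[2*p,np.ones(len(p))]; s=np.linalg.lstsq(A,(p**2).sum(1),rcond=None)[0]; return s[:2],np.sqrt(s[2]+s[0]**2+s[1]**2)
E
python3 - <<'E'
from m import *
for n in ('scene','side'):
    z=np.load(n+'0.npz'); c=vision.calibration(n); im,d=z['im'],z['d']; W=world(d,c)
    h=cv2.cvtColor(im,cv2.COLOR_RGB2HSV).astype(int); H_,S,V=h[...,0],h[...,1],h[...,2]
    # rim
    m=(np.abs(W[...,0]-.50)<.06)&(np.abs(W[...,1]+.222)<.06)&(W[...,2]>.099)&(W[...,2]<.112)&~((H_>18)&(H_<36)&(S>110))&(d>0)
    p=W[m][:,:2]; ce,r=circ(p)
    for _ in range(3):
        e=np.abs(np.hypot(*(p-ce).T)-39.5e-3); q=p[e<.005]; ce,r=circ(q)
    print(n,'rim',len(q),ce.round(4),r.round(4),'z',W[m][:,2].mean())
    m=(H_>20)&(H_<36)&(S>130)&(np.abs(W[...,0]-.50)<.06)&(np.abs(W[...,1]+.26)<.04)&(W[...,2]>.09)&(W[...,2]<.115)
    v,u=np.nonzero(m); t=np.array([plane(c,a,b,.105) for a,b in zip(u,v)]); tm=t.mean(0)
    print('tab',len(u),tm.round(4),t.min(0).round(3),t.max(0).round(3),'ang',np.degrees(np.arctan2(tm[1]-ce[1],tm[0]-ce[0])),np.hypot(*(tm[:2]-ce)))
    # brushes by rows between z .15 and .18
    for nm,mm in (('green',(H_>40)&(H_<90)&(S>90)&(W[...,0]>.485)&(W[...,0]<.53)),('blue',(H_>100)&(H_<130)&(S>110)&(W[...,0]>.55)&(W[...,0]<.6)),('red',((H_<4)|(H_>172))&(S>130)&(W[...,0]<.45)&(W[...,0]>.41))):
        mm=mm&(np.abs(W[...,1]-.175)<.03)
        for lo,hi in ((.15,.185),(.07,.12)):
            p=W[mm&(W[...,2]>lo)&(W[...,2]<hi)]; f=c['camera_from_world'][2,:2]; f=f/np.hypot(*f); r=.0085 if lo>.1 else .006
            print(nm,lo,len(p),(p.mean(0)[:2]+f*r).round(4),p.mean(0)[2].round(3))
E
```

```text
scene rim 214 [ 0.502  -0.2224] 0.0393 z 0.10408950976536359
tab 17 [ 0.5024 -0.2713  0.105 ] [ 0.493 -0.275  0.105] [ 0.512 -0.267  0.105] ang -89.59684996716145 0.04897639463250648
green 0.15 80 [0.502  0.1716] 0.169
green 0.07 73 [0.5014 0.1729] 0.096
blue 0.15 84 [0.5756 0.1586] 0.169
blue 0.07 75 [0.5751 0.1592] 0.095
red 0.15 71 [0.4284 0.1853] 0.169
red 0.07 58 [0.4287 0.1863] 0.094
side rim 174 [ 0.4992 -0.2213] 0.0392 z 0.10329629471353616
tab 14 [ 0.5008 -0.2679  0.105 ] [ 0.493 -0.274  0.105] [ 0.508 -0.264  0.105] ang -88.11751077877337 0.046619238819483856
green 0.15 104 [0.5005 0.1733] 0.169
green 0.07 78 [0.5018 0.1736] 0.097
blue 0.15 82 [0.5743 0.1606] 0.169
blue 0.07 67 [0.5747 0.1602] 0.096
red 0.15 76 [0.4283 0.1881] 0.169
red 0.07 65 [0.4281 0.1878] 0.094
```

```bash
cat > go.py <<'E'
from m import *
def rel(goal,ori):
    s=sense(); R0=Rt(s['orientation']); d=R0.T@(np.array(goal)-s['ee_pos']); w=R.from_matrix(R0.T@Rt(ori)).as_rotvec(degrees=True)
    print('t',round(s['t'],2),'ee',s['ee_pos'].round(4),'ori',s['orientation'].round(3),'F',s['force'].round(2),'gw',round(s['grip_width'],3),'q',s['qpos'].round(2)); print('shift',d.round(4),'turn',w.round(2)); return d,w
E
python3 - <<'E'
from go import *
rel((.501,.173,.32),(np.pi,0,0))
E
```

```text
t 0.1 ee [ 0.2018 -0.5114  0.2307] ori [-3.141e+00  1.000e-03 -1.195e+00] F [-0.22  0.31 -0.53] gw 1.003 q [-1.35  0.26  0.02  1.33  0.    1.42]
shift [-0.5269 -0.5295 -0.0886] turn [-5.000e-02  5.000e-02 -6.847e+01]
```

Call:
servo_tool --targets '[[0,[-0.038,-0.038,-0.03],[0,0,-8.5]],[0,[-0.076,-0.076,-0.06],[0,0,-17]],[0,[-0.114,-0.114,-0.088],[0,0,-25.5]],[0,[-0.152,-0.152,-0.088],[0,0,-34]],[0,[-0.19,-0.19,-0.088],[0,0,-42.5]],[0,[-0.228,-0.228,-0.088],[0,0,-51]],[0,[-0.266,-0.267,-0.088],[0,0,-59.5]],[0,[-0.304,-0.305,-0.088],[0,0,-68.5]]]'

```text
t: 1.1
ee_pos: [0.3742, -0.115, 0.3191]
orientation: [-3.14, 0.0, 0.005]
force: [-0.0, -1.4, -0.4]
grip_width: 0.502
```

```bash
python3 - <<'E'
from go import *
rel((.501,.173,.32),(np.pi,0,0))
E
```

```text
t 1.1 ee [ 0.3742 -0.115   0.3191] ori [-3.14   0.     0.005] F [-0.04 -1.41 -0.41] gw 0.502 q [-0.51 -0.03 -0.09  1.51  0.    1.05]
shift [ 0.1283 -0.2874 -0.0006] turn [-0.07  0.01  0.31]
```

Call:
servo_tool --targets '[[0,[0.02,-0.046,0],[0,0,0]],[0,[0.041,-0.092,0],[0,0,0]],[0,[0.061,-0.138,0],[0,0,0]],[0,[0.082,-0.184,0],[0,0,0]],[0,[0.102,-0.23,0],[0,0,0]],[0,[0.119,-0.267,0],[0,0,0.3]],[0,[0.128,-0.287,0],[0,0,0.3]],[0,[0.128,-0.287,0],[0,0,0.3]]]'

```text
t: 2.1
ee_pos: [0.5009, 0.1733, 0.3187]
orientation: [-3.141, 0.002, 0.002]
force: [-0.1, -0.0, 0.3]
grip_width: 0.496
```

```bash
python3 - <<'E'
from go import *
rel((.501,.173,.151),(np.pi,0,0))
s=sense(); im,d=vision.get_image('wrist'); c=vision.calibration('wrist'); M=c['mount']; save('wrist1',im)
P=cam_pts(d,c)@M[:3,:3].T+M[:3,3]; W=P@Rt(s['orientation']).T+s['ee_pos']
h=cv2.cvtColor(im,cv2.COLOR_RGB2HSV).astype(int); m=(h[...,0]>40)&(h[...,0]<90)&(h[...,1]>70)&(d>0)
for lo,hi in((.12,.16),(.16,.19),(.19,.215)):
    p=W[m&(W[...,2]>lo)&(W[...,2]<hi)&(abs(W[...,0]-.5)<.03)&(abs(W[...,1]-.173)<.03)]
    if len(p): print(lo,len(p),p.mean(0).round(4),p.min(0).round(3),p.max(0).round(3))
E
```

```text
t 2.1 ee [0.5009 0.1733 0.3187] ori [-3.141e+00  2.000e-03  2.000e-03] F [-0.14 -0.01  0.33] gw 0.496 q [0.17 0.22 0.18 1.54 0.   1.74]
shift [0.0004 0.0005 0.1677] turn [-0.04  0.09  0.1 ]
0.12 55 [0.5009 0.1811 0.1398] [0.494 0.178 0.121] [0.508 0.184 0.16 ]
0.16 266 [0.5007 0.1759 0.1811] [0.492 0.165 0.16 ] [0.51  0.184 0.19 ]
0.19 143 [0.5008 0.1818 0.2037] [0.492 0.176 0.19 ] [0.511 0.185 0.211]
```

View pics/wrist1.png

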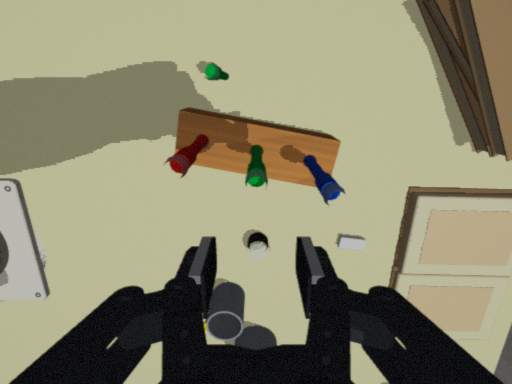

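The wrist view has the green brush at (257,165), centred between red (185,155) and blue (325,180). Its axis measures (0.5008, 0.174), which agrees with the other cameras. I'll descend and grip.

Call:
servo_tool --targets '[[0,[0,-0.0005,0.03],[0,0,0]],[0,[0,-0.0005,0.06],[0,0,0]],[0,[0,-0.0005,0.09],[0,0,0]],[0,[0,-0.0005,0.12],[0,0,0]],[0,[0,-0.0005,0.145],[0,0,0]],[0,[0,-0.0005,0.16],[0,0,0]],[0,[0,-0.0005,0.168],[0,0,0]],[0,[0,-0.0005,0.168],[0,0,0]]]'

```text
t: 3.15
ee_pos: [0.5004, 0.1728, 0.1512]
orientation: [-3.141, 0.001, 0.001]
force: [0.2, 0.1, 0.8]
grip_width: 0.498
```

Call:
servo_tool --targets '[[-0.3,[0,0,0],[0,0,0]],[-0.4,[0,0,0],[0,0,0]],[-0.6,[0,0,0],[0,0,0]],[-1,[0,0,0],[0,0,0]],[-1,[0,0,0],[0,0,0]],[-1,[0,0,0],[0,0,0]],[-1,[0,0,-0.005],[0,0,0]],[-1,[0,0,-0.01],[0,0,0]]]'

```text
t: 4.15
ee_pos: [0.5003, 0.1728, 0.1613]
orientation: [-3.141, 0.002, 0.001]
force: [0.1, 0.2, -0.4]
grip_width: 0.217
```

Call:
servo_tool --targets '[[-1,[0,0,-0.015],[0,0,0]],[-1,[0,0,-0.035],[0,0,0]],[-1,[0,0,-0.055],[0,0,0]],[-1,[0,0,-0.08],[0,0,0]],[-1,[0,0,-0.105],[0,0,0]],[-1,[0,0,-0.125],[0,0,0]],[-1,[0,0,-0.135],[0,0,0]],[-1,[0,0,-0.135],[0,0,0]]]'

```text
t: 5.15
ee_pos: [0.5006, 0.1728, 0.2969]
orientation: [-3.141, 0.001, 0.001]
force: [-0.1, 0.7, -0.5]
grip_width: 0.215
```

```bash
python3 - <<'E'
from go import *
rel((.501,-.21,.296),(np.pi,0,0))
im,d=vision.get_image('side'); save('side2',im); 
im,d=vision.get_image('wrist'); save('wrist2',im)
E
```

```text
t 5.15 ee [0.5006 0.1728 0.2969] ori [-3.141e+00  1.000e-03  1.000e-03] F [-0.13  0.71 -0.53] gw 0.215 q [0.17 0.21 0.13 1.48 0.   1.74]
shift [2.000e-04 3.828e-01 7.000e-04] turn [-0.04  0.03  0.03]
```

View pics/side2.png

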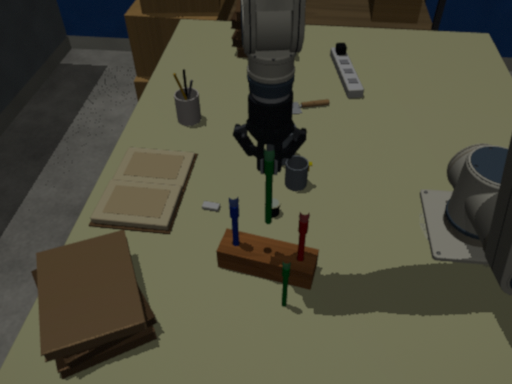

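The brush is held upright with its foot clear of the block top (side view, foot at about (268,223)), and blue and red are still in place. I'll carry it towards the cup.

Call:
servo_tool --targets '[[-1,[0,0.03,0],[0,0,0]],[-1,[0,0.08,0],[0,0,0]],[-1,[0,0.13,0],[0,0,0]],[-1,[0,0.18,0],[0,0,0]],[-1,[0,0.23,0],[0,0,0]],[-1,[0,0.28,0],[0,0,0]],[-1,[0,0.33,0],[0,0,0]],[-1,[0,0.36,0],[0,0,0]]]'

```text
t: 6.25
ee_pos: [0.5, -0.1894, 0.2945]
orientation: [-3.141, 0.004, -0.001]
force: [0.3, -0.9, -0.7]
grip_width: 0.216
```

Call:
servo_tool --targets '[[-1,[0,0.03,0],[7,0,0]],[-1,[0,0.05,0],[14,0,0]],[-1,[0,0.065,0],[21,0,0]],[-1,[0,0.075,0],[28,0,0]],[-1,[0,0.075,0],[28,0,0]],[-1,[0,0.075,0],[28,0,0]],[-1,[0,0.075,0],[28,0,0]],[-1,[0,0.075,0],[28,0,0]]]'

```text
t: 7.25
ee_pos: [0.5, -0.2634, 0.2954]
orientation: [-2.654, 0.003, 0.0]
force: [-0.1, -0.1, -1.2]
grip_width: 0.215
```

```bash
python3 - <<'E'
from go import *
th=np.radians(28)
rel((.5005,-.2632,.264),(-np.pi+th,0,0))
s=sense(); Rm=Rt(s['orientation'])
out=[]
for n in('scene','side','wrist'):
    c=vision.calibration(n); im,d=vision.get_image(n); save(n+'3',im)
    if n=='wrist':
        M=c['mount']; W=(cam_pts(d,c)@M[:3,:3].T+M[:3,3])@Rm.T+s['ee_pos']; f=(Rm@M[:3,2])
    else: W=world(d,c); f=c['camera_from_world'][2,:3]
    h=cv2.cvtColor(im,cv2.COLOR_RGB2HSV).astype(int); m=(h[...,0]>40)&(h[...,0]<90)&(h[...,1]>70)&(d>0)
    Q=(W-s['ee_pos'])@Rm   # tool coords
    m&=(np.abs(Q[...,0])<.03)&(np.abs(Q[...,1])<.05)&(Q[...,2]>-.01)&(Q[...,2]<.2)
    q=Q[m]; ft=Rm.T@f; ft[2]=0; ft/=np.linalg.norm(ft)
    print(n,m.sum(),'zmax',np.sort(q[:,2])[-5:].round(4))
    for a,b in((.0,.03),(.03,.06),(.06,.09),(.09,.12),(.12,.15)):
        k=q[(q[:,2]>=a)&(q[:,2]<b)]
        if len(k): print(a,len(k),(k.mean(0)+ft*.0055).round(4))
E
```

```text
t 7.25 ee [ 0.5    -0.2634  0.2954] ori [-2.654  0.003  0.   ] F [-0.13 -0.11 -1.18] gw 0.215 q [-0.81  0.49  0.43  1.88  0.33  0.7 ]
shift [0.0006 0.0145 0.0278] turn [ 0.04  0.16 -0.06]
scene 317 zmax [0.1385 0.1388 0.1396 0.1404 0.1405]
0.0 64 [ 0.0004 -0.0026  0.0146]
0.03 66 [ 0.0001 -0.0023  0.0446]
0.06 62 [ 0.0001 -0.0023  0.075 ]
0.09 60 [ 0.0002 -0.002   0.1053]
0.12 41 [ 0.     -0.0015  0.1308]
side 293 zmax [0.1393 0.1413 0.1415 0.1417 0.1418]
0.0 59 [ 0.0004 -0.0009  0.0153]
0.03 56 [ 0.0002 -0.0012  0.0449]
0.06 58 [ 0.0003 -0.0008  0.0752]
0.09 52 [ 0.0006 -0.0012  0.1057]
0.12 36 [ 0.0008 -0.0004  0.1311]
wrist 1426 zmax [0.1391 0.1397 0.1406 0.1406 0.1411]
0.0 358 [-0.0001 -0.0018  0.0169]
0.03 303 [ 0.0001 -0.0014  0.044 ]
0.06 210 [-0.0001 -0.0014  0.0743]
0.09 153 [-0.0004 -0.0012  0.1044]
0.12 72 [ 0.0004 -0.0014  0.1297]
```

View pics/side3.png

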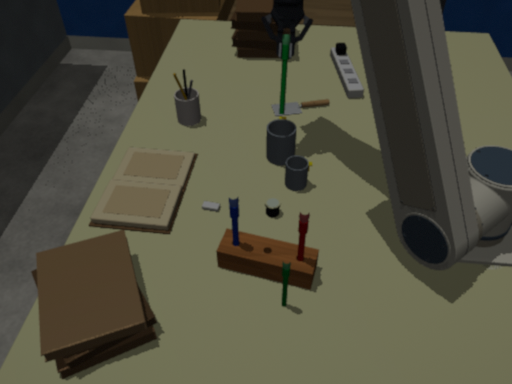

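View pics/scene3.png

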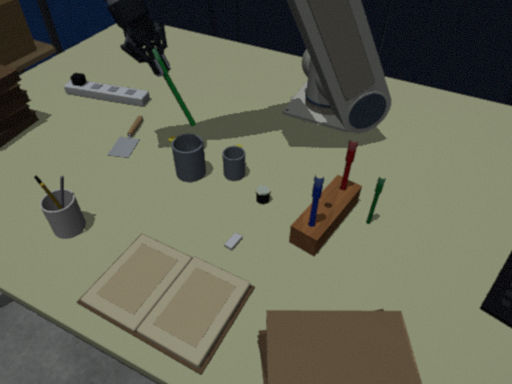

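The brush lies along the tool axis in all three views, with its foot 141 mm past the TCP, as expected, and the foot is above the cup. I'll lower it straight down with the tilt held.

Call:
servo_tool --targets '[[-1,[0.0005,0.007,0.0132],[0,0,0]],[-1,[0.0005,0.0141,0.0265],[0,0,0]],[-1,[0.0005,0.0211,0.0397],[0,0,0]],[-1,[0.0005,0.0281,0.053],[0,0,0]],[-1,[0.0005,0.0352,0.0662],[0,0,0]],[-1,[0.0005,0.0399,0.0751],[0,0,0]],[-1,[0.0005,0.0422,0.0795],[0,0,0]],[-1,[0.0005,0.0422,0.0795],[0,0,0]]]'

```text
t: 8.4
ee_pos: [0.5001, -0.2638, 0.2048]
orientation: [-2.653, 0.004, -0.0]
force: [-0.3, 1.0, -0.4]
grip_width: 0.216
```

```bash
python3 - <<'E'
from go import *
th=np.radians(28)
rel((.5005,-.2632,.143),(-np.pi+th,0,0))
for n in('side','scene','wrist'):
    im,d=vision.get_image(n); save(n+'4',im if n=='wrist' else cv2.resize(im[60:220,100:340] if n=='scene' else im[40:200,180:400],None,fx=3,fy=3))
E
```

```text
t 8.4 ee [ 0.5001 -0.2638  0.2048] ori [-2.653  0.004 -0.   ] F [-0.25  1.   -0.36] gw 0.216 q [-0.81  0.5   0.23  1.67  0.33  0.7 ]
shift [0.0006 0.0285 0.0549] turn [-0.02  0.17 -0.11]
```

View pics/scene4.png

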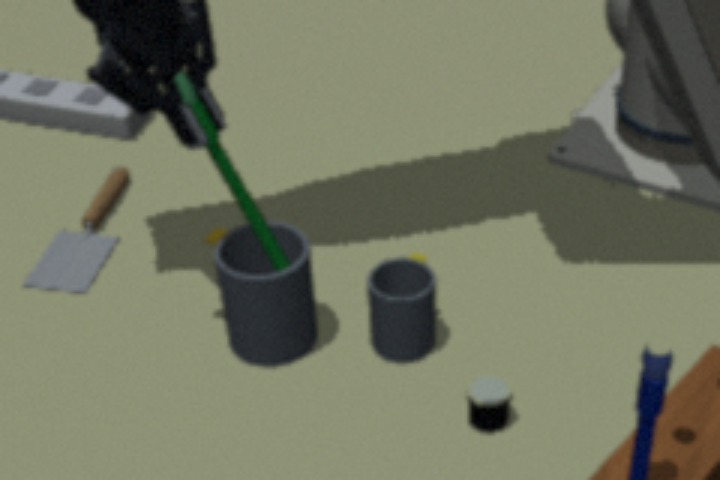

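View pics/side4.png

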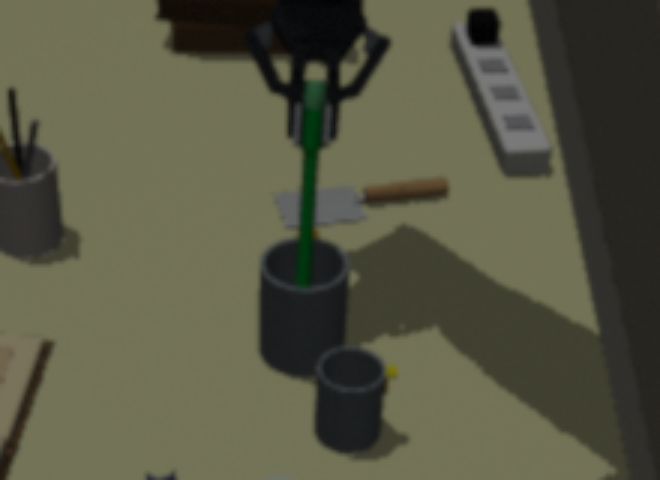

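The foot is inside the mouth near the side opposite the tab (scene crop about (280,262)). The brush lies in the tab's plane with no contact. I'll keep lowering.

Call:
servo_tool --targets '[[-1,[0.0005,0.0056,0.0106],[0,0,0]],[-1,[0.0005,0.0113,0.0212],[0,0,0]],[-1,[0.0005,0.0169,0.0318],[0,0,0]],[-1,[0.0005,0.0216,0.0406],[0,0,0]],[-1,[0.0005,0.0249,0.0468],[0,0,0]],[-1,[0.0005,0.0268,0.0503],[0,0,0]],[-1,[0.0005,0.0277,0.0521],[0,0,0]],[-1,[0.0005,0.0277,0.0521],[0,0,0]]]'

```text
t: 9.55
ee_pos: [0.5007, -0.264, 0.1465]
orientation: [-2.653, 0.003, -0.0]
force: [0.3, -0.6, -0.4]
grip_width: 0.221
```

```bash
python3 - <<'E'
from go import *
th=np.radians(28)
rel((.5005,-.2635,.139),(-np.pi+th,0,0))
for n in('side','scene'):
    im,d=vision.get_image(n); save(n+'5',cv2.resize(im[60:220,100:340] if n=='scene' else im[40:200,180:400],None,fx=3,fy=3))
E
```

```text
t 9.55 ee [ 0.5007 -0.264   0.1465] ori [-2.653  0.003 -0.   ] F [ 0.27 -0.61 -0.4 ] gw 0.221 q [-0.81  0.53  0.13  1.53  0.33  0.7 ]
shift [-0.0001  0.0031  0.0068] turn [ 0.03  0.13 -0.08]
```

View pics/scene5.png

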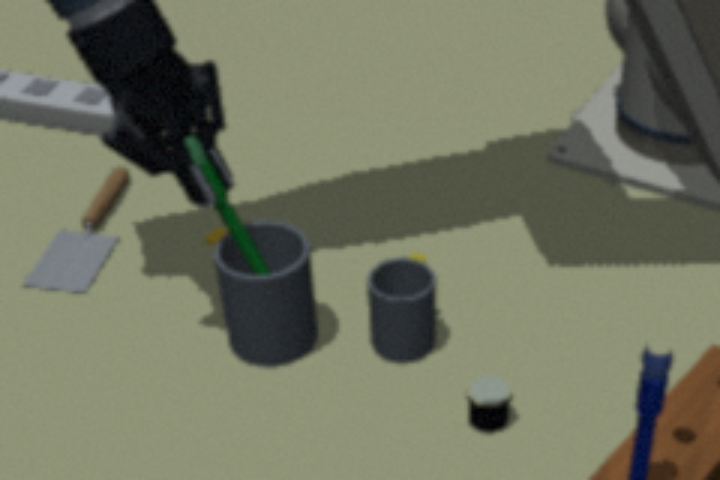

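Call:
servo_tool --targets '[[-1,[0,0.001,0.002],[0,0,0]],[-1,[0,0.002,0.004],[0,0,0]],[-1,[0,0.003,0.006],[0,0,0]],[-1,[0,0.0037,0.0072],[0,0,0]],[-1,[0,0.0042,0.008],[0,0,0]],[-1,[0,0.0045,0.0086],[0,0,0]],[-1,[0,0.0045,0.0086],[0,0,0]],[-1,[0,0.0045,0.0086],[0,0,0]]]'

```text
t: 10.65
ee_pos: [0.5007, -0.264, 0.137]
orientation: [-2.654, 0.002, -0.0]
force: [-0.2, 0.2, -1.0]
grip_width: 0.216
```

```bash
python3 - <<'E'
from go import *
th=np.radians(28)
rel((.5005,-.2635,.136),(-np.pi+th,0,0))
for n in('side','scene'):
    im,d=vision.get_image(n); save(n+'6',cv2.resize(im[60:220,100:340] if n=='scene' else im[40:200,180:400],None,fx=3,fy=3))
E
```

```text
t 10.65 ee [ 0.5007 -0.264   0.137 ] ori [-2.654e+00  2.000e-03 -0.000e+00] F [-0.19  0.15 -0.96] gw 0.216 q [-0.81  0.54  0.11  1.51  0.33  0.7 ]
shift [-0.0002  0.0001  0.0011] turn [ 0.04  0.11 -0.08]
```

View pics/side6.png

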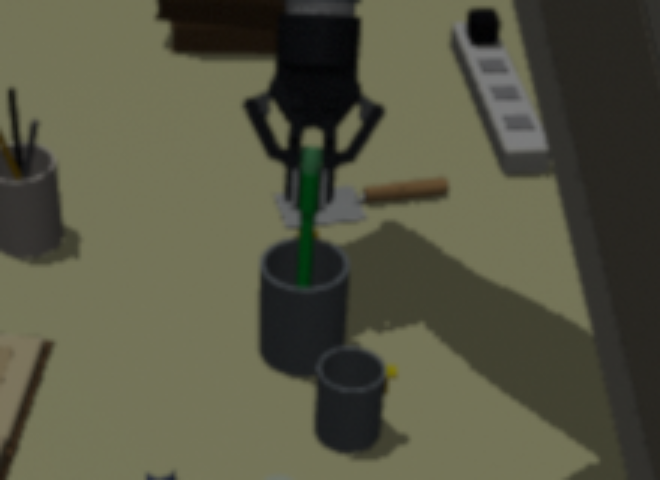

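View pics/scene6.png

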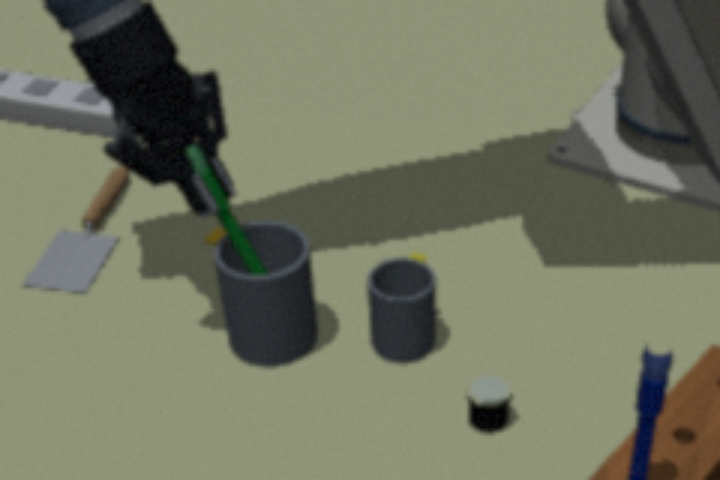

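The foot is about 1 mm above the floor and the brush is still held. I'll lower the last millimetre, release, then back out along the tool axis.

Call:
servo_tool --targets '[[-1,[0,0.0005,0.001],[0,0,0]],[-1,[0,0.0005,0.001],[0,0,0]],[-0.5,[0,0.0005,0.001],[0,0,0]],[-0.4,[0,0.0005,0.001],[0,0,0]],[-0.2,[0,0.0005,0.001],[0,0,0]],[0.1,[0,0.0005,0.001],[0,0,0]],[0.3,[0,0.0005,0.001],[0,0,0]],[0.3,[0,0.0005,0.001],[0,0,0]]]'

```text
t: 11.75
ee_pos: [0.5007, -0.2639, 0.1359]
orientation: [-2.654, 0.002, -0.0]
force: [-0.4, -0.2, -0.1]
grip_width: 0.653
```

```bash
python3 - <<'E'
from go import *
rel((.5005,-.2635,.136),(-np.pi+.488,0,0))
for n in('side','wrist'):
    im,d=vision.get_image(n); save(n+'7',im if n=='wrist' else cv2.resize(im[40:200,180:400],None,fx=3,fy=3))
E
```

```text
t 11.75 ee [ 0.5007 -0.2639  0.1359] ori [-2.654e+00  2.000e-03 -0.000e+00] F [-0.35 -0.21 -0.13] gw 0.653 q [-0.81  0.54  0.11  1.51  0.33  0.7 ]
shift [-0.0002 -0.0004  0.0001] turn [ 0.01  0.12 -0.08]
```

View pics/side7.png

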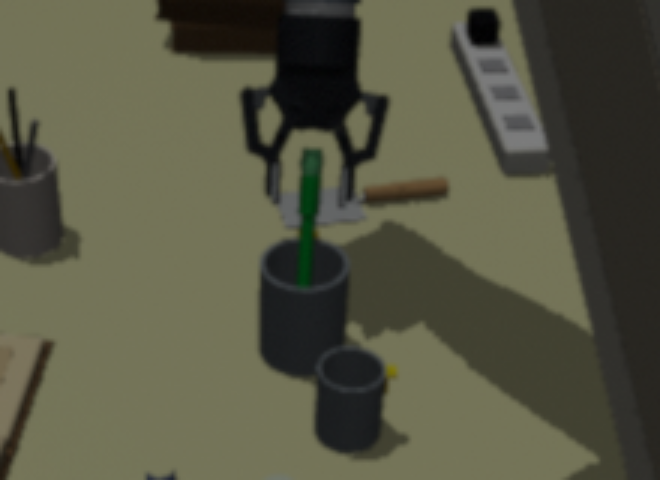

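View pics/wrist7.png

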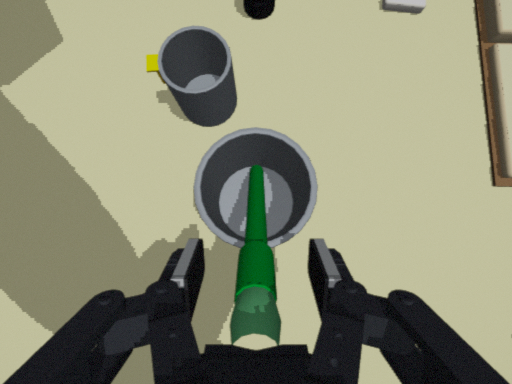

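Side view: the released brush leans through the rim near (306,250), over the tab, with open fingers on either side. Wrist view: the foot is on the floor by the far wall at (257,170), clear of both pads. I'll retract along the tool axis.

Call:
servo_tool --targets '[[0.3,[0,0,-0.01],[0,0,0]],[0.3,[0,0,-0.025],[0,0,0]],[0.3,[0,0,-0.045],[0,0,0]],[0.3,[0,0,-0.065],[0,0,0]],[0.3,[0,0,-0.085],[0,0,0]],[0.3,[0,0,-0.105],[0,0,0]],[0.3,[0,0,-0.12],[0,0,0]],[0.3,[0,0,-0.12],[0,0,0]]]'

```text
t: 12.85
ee_pos: [0.501, -0.321, 0.2428]
orientation: [-2.655, 0.001, -0.001]
force: [-0.3, 0.1, 0.2]
grip_width: 0.649
```

```bash
python3 - <<'E'
from go import *
rel((.5005,-.2635,.136),(-np.pi+.488,0,0))
for n in('side','scene'):
    c=vision.calibration(n); im,d=vision.get_image(n); W=world(d,c); f=c['camera_from_world'][2,:3]
    save(n+'8',cv2.resize(im[60:220,100:340] if n=='scene' else im[40:200,180:400],None,fx=3,fy=3))
    h=cv2.cvtColor(im,cv2.COLOR_RGB2HSV).astype(int);H_,S=h[...,0],h[...,1]
    m=(H_>40)&(H_<90)&(S>70)&(d>0)&(np.abs(W[...,0]-.5)<.06)&(np.abs(W[...,1]+.25)<.1)&(W[...,2]>.03)&(W[...,2]<.24)
    p=W[m]; top=p[:,2].max()
    a=np.array([p[(p[:,2]>.075)&(p[:,2]<.095)].mean(0),p[(p[:,2]>.105)&(p[:,2]<.125)].mean(0)])
    p2=p[p[:,2]<.125]; cen=p2.mean(0); ax=np.linalg.svd(p2-cen)[2][0]; ax*=np.sign(ax[2])
    fp=f-ax*(f@ax); fp/=np.linalg.norm(fp); cen=cen+fp*.0055
    print(n,len(p),'top z',top.round(3),'tilt',np.degrees(np.arccos(ax[2])).round(1),'axis',ax.round(3),'pt z=.1',(cen+ax*(.1-cen[2])/ax[2]).round(4))
    m=(np.abs(W[...,0]-.50)<.06)&(np.abs(W[...,1]+.222)<.06)&(W[...,2]>.099)&(W[...,2]<.112)&(S<70)&(d>0)
    q=W[m][:,:2]; ce=np.array([.5005,-.222])
    for _ in range(3):
        e=np.abs(np.hypot(*(q-ce).T)-39.5e-3); k=q[e<.006]; ce,r=circ(k)
    print('rim',ce.round(4),r.round(4))
    for nm,mm in (('blue',(H_>100)&(H_<130)&(S>110)&(W[...,0]>.55)&(W[...,0]<.6)),('red',((H_<4)|(H_>172))&(S>130)&(W[...,0]<.45)&(W[...,0]>.41))):
        pp=W[mm&(np.abs(W[...,1]-.175)<.03)&(W[...,2]>.15)&(W[...,2]<.185)]; g=f[:2]/np.hypot(*f[:2]); print(nm,len(pp),(pp.mean(0)[:2]+g*.0085).round(4))
E
```

```text
t 12.85 ee [ 0.501  -0.321   0.2428] ori [-2.655e+00  1.000e-03 -1.000e-03] F [-0.31  0.1   0.17] gw 0.649 q [-0.86  0.57  0.44  1.82  0.31  0.65]
shift [-0.0005 -0.0009  0.1213] turn [ 0.09  0.03 -0.08]
side 272 top z 0.184 tilt 27.2 axis [-0.044 -0.455  0.889] pt z=.1 [ 0.5011 -0.2511  0.1   ]
rim [ 0.4994 -0.2215] 0.0396
blue 83 [0.5739 0.1606]
red 79 [0.4285 0.1881]
scene 296 top z 0.185 tilt 24.0 axis [ 0.225 -0.338  0.914] pt z=.1 [ 0.4983 -0.2503  0.1   ]
rim [ 0.5022 -0.2223] 0.0393
blue 86 [0.5755 0.1585]
red 67 [0.4286 0.1856]
```

View pics/scene8.png

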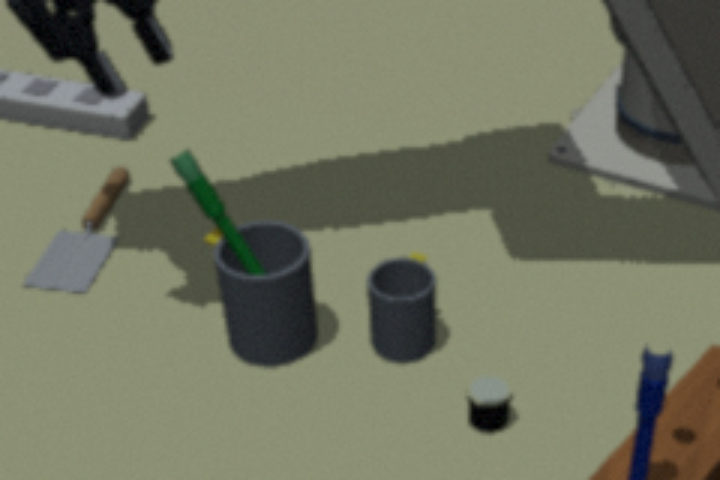

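The brush leans on the tab-side rim and the cup, blue and red haven't moved. The two views disagree slightly on the axis, because the low-handle fit had few points. I'll do one more check using the collar and bristles.

```bash
python3 - <<'E'
from m import *
print(sense()['t'])
for n in('side','scene'):
    c=vision.calibration(n); im,d=vision.get_image(n); W=world(d,c); f=c['camera_from_world'][2,:3]
    h=cv2.cvtColor(im,cv2.COLOR_RGB2HSV).astype(int);H_,S=h[...,0],h[...,1]
    m=(H_>40)&(H_<90)&(S>70)&(d>0)&(np.abs(W[...,0]-.5)<.06)&(np.abs(W[...,1]+.25)<.1)&(W[...,2]>.03)&(W[...,2]<.24)
    p=W[m]; lo=p[(p[:,2]>.095)&(p[:,2]<.12)].mean(0); hi=p[(p[:,2]>.14)&(p[:,2]<.165)].mean(0)
    ax=hi-lo
    ax/=np.linalg.norm(ax); fp=f-ax*(f@ax); fp/=np.linalg.norm(fp)
    lo=lo+fp*.0055;hi=hi+fp*.008; ax=(hi-lo)/np.linalg.norm(hi-lo)
    print(n,'axis',ax.round(3),'tilt',np.degrees(np.arccos(ax[2])).round(1),'pt z.095',(lo+ax*(.095-lo[2])/ax[2]).round(4))
E
```

```text
12.95
side axis [ 0.011 -0.565  0.825] tilt 34.4 pt z.095 [ 0.5009 -0.2429  0.095 ]
scene axis [-0.005 -0.529  0.849] tilt 31.9 pt z.095 [ 0.5002 -0.2447  0.095 ]
```

```bash
python3 -c "
from workcell import finish_job
print(finish_job())"
```

```text
the job is handed in; nothing more can be done
None
```

The green brush is in the deep grey cup, bristles up, leaning against the side of the rim with the yellow tab. I handed the job in at about 13 s of the 40 s allowed; no verdict was reported.

I took the brush by the collar from the block's middle hole. I tilted it 28° towards the tab and lowered it to within about 1 mm of the cup floor. Then I let go and backed the gripper out along its axis.

**Last checks:**
- **Brush:** it leans about 32–34° (limit 43°). Its middle is about 22 mm from the cup axis towards the tab, about 0 mm sideways, and about 95 mm high; that height is inferred from the lean.
- **Cup and bystanders:** the cup and the blue and red brushes measure within about 1 mm of where they started.
- **Robot:** clear of everything, with no contact force worth noting at any reading.

**Disagreement:** a first fit on the few visible handle points near the rim gave 24° (scene) and 27° (side) with skewed axes. Repeating it over a longer stretch, with the collar included, gave 32° and 34°, and the two views agreed on position to about 2 mm. All four values are within the allowed lean.

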